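# Reunite the split bearing block with its own cap

## Robot

A 6-joint arm with a two-finger parallel gripper is mounted at the origin on the work surface. World frame = base frame: x ahead of the robot, y to its left, z up, the work surface at z = 0. Lengths are in m, angles in rad, forces in N, time in s.
With the tool pointing down it reaches from about 0.3 to 0.825 m from the base axis. Payload 5.4 kg.
Tool frame: the origin (TCP) lies midway between the tips of the shut fingers; the grasp point (between the pads) lies behind it (robot.hold_point_z is the z of the grasp point in the tool frame, in m); z points along the fingers, y is the line along which they close (so a half turn about z gives the same grasp; the last joint's range is limited). The gripper opens to 92 mm and grips with 3 to 60 N. Pads are 20 mm wide; open, the fingers measure 128 mm over their backs; the gripper's body (75 mm by 189 mm) begins 69 mm behind the grasp point.
Start: joints at [1.021, 0.158, 1.597, -0, 1.386, -0.21], TCP at [0.192, 0.542, 0.215] pointing down, gripper open.
Joint ranges: [-2.91, 2.91], [-0.94, 2.29], [0.18, 2.7], [-1.29, 4.43], [0.17, 2.64], [-3, 3]. Speed limits (rad/s): [2.57, 2.57, 3.14, 3.14, 3.14, 3.14].

## Interface

Orientations are given as [roll, pitch, yaw] about the fixed x, y, z axes, in that order (R = Rz(yaw) Ry(pitch) Rx(roll)).
In Python, from rig import robot gives the robot as it stands. Calls block until the motion is done:
- robot.movep(position, orientation): joint-space move of the TCP to a pose.
- robot.move_l(position, rot=None, v=0.15): straight line of the TCP; rot=None keeps the orientation; v is the mean speed in m/s.
- robot.set_joints(angles): joint-space move.
- robot.set_gripper(opening, squeeze=None): opening from 0.0 (shut) to 1.0 (fully open); squeeze is the grip in N (None keeps the last); returns when the fingers have stopped.
- robot.wait(seconds).
- robot.ik(position, orientation): joint angles nearest the present ones, or None.
- robot.get_state(): the state.
- robot.grab_frame(name): name is "scene" or "top" or "wrist"; returns a dict with "img" (420x560x3 uint8, blue, green, red), "fx", "fy", "cx", "cy" (pixels), "extrinsics" (4x4, takes a point from camera to world coordinates). Camera axes: x right, y up, looking along -z (the intrinsics and any distortion apply to the point x, -y, -z); pixel columns grow to the right and rows downward; lengths in m; the calibration is good to about 2 mm. A picture is of the moment at which its call begins. There is no depth.
A pose or a line that the arm cannot do raises robot.IKError and nothing moves.
- robot.close_job(): hands the job in; it is judged then, once.
The state is a dict: "time_s": time; "joints": joint angles; "joint_vel": joint speeds; "joint_torque": joint torques, N m; "tool_pos": TCP position; "ee_rot": TCP orientation; "force": force on the tool from outside, world axes, zero at the start; "ft_torque": the same for the moment, N m; "opening": opening from 0.0 (shut) to 1.0 (fully open); "grip_force": force on a finger pad.
Only numpy, scipy, OpenCV 4.12 (cv2) and the standard library are available. Lean on these libraries where they do the work, as an engineer would, in place of code of your own. Each camera call takes 0.05 s, during which the arm holds its last target. There are 200 camera calls.

## Task

The orange printed bearing block on the aluminium plate is missing its upper half. Of the three loose caps, take the one it was printed with - the orange one with a slot in the middle of each end, which alone fits over the block's bearing and two pegs - and set it fully home, flush on the block, then let go. Leave the other two caps where they lie.

Things in the scene. Friction and masses are not known exactly. Their poses are not given: they have to be found in the camera images.
- block: Lower half, fixed (sizes in mm): orange, 40 (x) by 100 (y), on a 130x150 plate. Flat top 42 above the origin (plate's underside centre, on the bench). In it a 40 dia. steel bearing standing 20 proud, its 12 mm shaft along x out to +-45; steel pegs 9 dia., 14 tall, at x 0, y +-42. Cap home: its origin 42 mm above this one, x axes parallel, either way round. z up.
- cap: The block's own cap, loose, right way up, orange, 110 g: 40 (x, bore axis) by 100 (y), 46 mm high. Ears 10 thick, arch of 30 outer and 22.5 bore radius, flat-topped grip block 26 wide (y) on the crown. Slot 17 wide, 16.5 deep in each y end. Origin: centre of underside, z up. Grasp near the top from above, across the flat x = +-20 faces (40 mm), clear on both sides.
- stray_stepped: Stray cap, the same orange and size as the right one, loose, right way up; instead of a middle slot, two diagonal corners (20 by 16.5 mm each) are cut away, so it would sit on the pegs. Origin: centre of its underside; x along the bore, z up. Leave alone.
- stray_blue: Stray cap, blue, loose, right way up; the same outside (40 by 100 by 46 mm high) and middle slots as the right one, but a bore of only 15 mm radius, too tight for the bearing. Origin: centre of its underside; x along the bore, z up. Leave alone.

How it is judged:
At the end, for the whole second after the job is handed in: The slotted orange cap sits on the block, upright (within 6 degrees), flush with the parting face (within 4 mm), centred within 10 mm and aligned within 10 degrees (either way round), released and at rest; the other two caps have not been moved by more than 30 mm (horizontal distance between cap and block below 0.01 m and z of cap in the frame of block between 0.038 and 0.046 m and angle between the x axis of cap and the x axis of block, either way round below 0.175 rad and angle between cap's own z axis and vertical below 0.1 rad and linear speed of cap below 0.02 m/s); the robot touches nothing.
It fails at once if a stray cap is moved by more than 30 mm (distance of any of stray_stepped, stray_blue from where it was at the start of the episode above 0.03 m).
It also fails if it takes over 42 s, if anything falls off the work surface, if the arm or the gripper's body presses on something with over 40 N, if the wrist force passes 120 N, or if a joint passes its speed limit or range.

## Working session

There is one attempt and no reset: what is moved stays moved. The work goes in short steps, each a Python script; the robot and the scene stay as the last script left them, time stands still between calls to the robot, and variables do not carry over. Pictures are saved under pics/ and viewed, at most 10 in all, crops included, and the job is handed in when it is done.

```bash
mkdir -p pics; ls
python3 - <<'E'
from rig import robot
import cv2,numpy as np
print(robot.hold_point_z, robot.get_state()['time_s'])
for n in ("top","scene"):
    f=robot.grab_frame(n); cv2.imwrite(f"pics/{n}0.png",f["img"])
    print(n,{k:(np.round(v,4).tolist() if k!='img' else 0) for k,v in f.items()})
E
```

```text
pics
rig.py
-0.0187 0.0
top {'img': 0, 'fx': 469.048, 'fy': 469.048, 'cx': 280.8819, 'cy': 207.1601, 'extrinsics': [[-0.0009, 0.9954, -0.0955, 0.4579], [-1.0, -0.0013, -0.0037, -0.0553], [-0.0038, 0.0955, 0.9954, 0.8011], [0.0, 0.0, 0.0, 1.0]]}
scene {'img': 0, 'fx': 387.5659, 'fy': 387.5659, 'cx': 276.7273, 'cy': 205.9308, 'extrinsics': [[-0.0065, -0.8601, 0.5101, 0.8537], [1.0, -0.0053, 0.0038, -0.0307], [-0.0006, 0.5101, 0.8601, 0.5841], [0.0, 0.0, 0.0, 1.0]]}
```

View pics/top0.png

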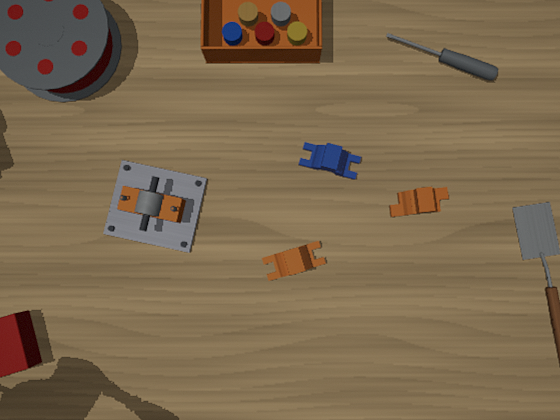

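View pics/scene0.png

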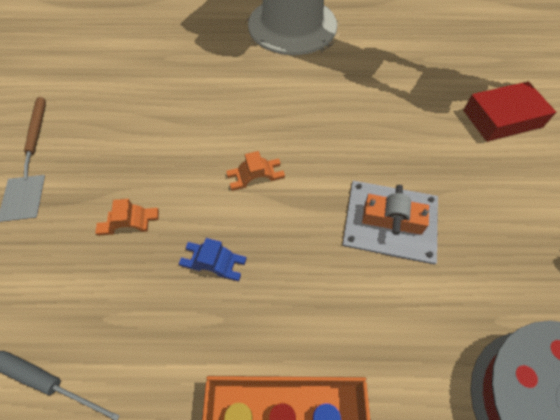

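The top view shows the slotted orange cap at (295,260), the stepped one at (418,202), the blue one at (330,160) and the block at (155,205). The scene view agrees, with the slotted cap at (255,170) and the block at (397,215). I'll get rough positions from the two views, then look with the wrist camera.

```bash
cat > h.py <<'E'
import cv2,numpy as np
from rig import robot
def ray(f,px):
    u,v=px; E=np.array(f["extrinsics"])
    d=E[:3,:3]@np.array([(u-f["cx"])/f["fx"],-(v-f["cy"])/f["fy"],-1.]); return E[:3,3],d/np.linalg.norm(d)
def onplane(f,px,z):
    o,d=ray(f,px); return o+d*(z-o[2])/d[2]
def tri(obs):
    """obs: list of (frame,px). Least-squares ray intersection; returns point, rms miss"""
    A=np.zeros((3,3));b=np.zeros(3);R=[ray(*o) for o in obs]
    for o,d in R: P=np.eye(3)-np.outer(d,d);A+=P;b+=P@o
    p=np.linalg.solve(A,b)
    return p,np.sqrt(np.mean([np.sum(((np.eye(3)-np.outer(d,d))@(p-o))**2) for o,d in R]))
def orange(img):
    h=cv2.cvtColor(img,cv2.COLOR_BGR2HSV); return cv2.inRange(h,(5,180,60),(16,255,255))
def blobs(m,amin=300):
    c,_=cv2.findContours(m,cv2.RETR_EXTERNAL,cv2.CHAIN_APPROX_NONE); return [x for x in c if cv2.contourArea(x)>amin]
def shot(n,name):
    f=robot.grab_frame(n); cv2.imwrite(f"pics/{name}.png",f["img"]); np.save(f"pics/{name}.npy",f,allow_pickle=True); return f
def load(name): return np.load(f"pics/{name}.npy",allow_pickle=True).item()
E
python3 - <<'E'
from h import *
np.set_printoptions(precision=4,suppress=True)
t=shot("top","t1");s=shot("scene","s1");w=shot("wrist","w0")
print(tri([(t,(295,260)),(s,(255,170))]),tri([(t,(151,203)),(s,(400,207))]))
print("stray",onplane(t,(418,202),.02),onplane(t,(330,160),.02))
for f in (t,s):
    for c in blobs(orange(f["img"])): print(cv2.minAreaRect(c))
from scipy.spatial.transform import Rotation as R
st=robot.get_state();print(st["tool_pos"],st["ee_rot"])
Rt=R.from_euler("xyz",st["ee_rot"]).as_matrix();E=w["extrinsics"]
print("cam in tool",Rt.T@(E[:3,3]-st["tool_pos"]),"\n",Rt.T@E[:3,:3],w["fx"],w["cx"],w["cy"])
E
```

```text
(array([ 0.4448, -0.0741,  0.0202]), np.float64(0.0015099537620015346)) (array([0.5375, 0.1606, 0.0493]), np.float64(0.0034722699052832386))
stray [ 0.5412 -0.2817  0.02  ] [ 0.6127 -0.1354  0.02  ]
((293.4952392578125, 260.8837585449219), (24.209867477416992, 58.2391242980957), 73.61045837402344)
((171.2058868408203, 208.17648315429688), (23.283418655395508, 24.01102638244629), 14.03624439239502)
((418.62548828125, 200.25474548339844), (24.64418601989746, 59.10783767700195), 83.41805267333984)
((260.9999694824219, 30.999996185302734), (61.99999237060547, 119.99998474121094), 90.0)
((259.0, 397.9999694824219), (111.99998474121094, 41.99999237060547), -0.0)
[0.1915 0.5418 0.2141] [-3.1407 -0.0002  2.8018]
cam in tool [ 0.0706  0.0002 -0.1696] 
 [[-0.0006  0.9676  0.2525]
 [ 1.      0.0006  0.0002]
 [ 0.      0.2525 -0.9676]] 304.7856771265394 276.9206567835636 210.96995600637513
```

Run:
```python
from h import *
np.set_printoptions(precision=4,suppress=True)
pi=np.pi
for nm,xy,yaw in (("b",(.5375,.1606),pi/2-.23),("c",(.4448,-.0741),pi/2+.286)):
    tx=np.array([np.cos(yaw),np.sin(yaw)])
    p=np.array(xy)
    robot.movep([*(p-.035*tx),.19],[pi,0,yaw]); robot.wait(.2); shot("wrist",nm+"A")
    robot.move_l([*(p+.045*tx),.19],v=.2); robot.wait(.2); shot("wrist",nm+"B")
ims=[load(n)["img"] for n in ("bA","bB","cA","cB")]
for n,a in (("b",ims[:2]),("c",ims[2:])): 
    cv2.imwrite(f"pics/m{n}.png",np.hstack([x[:,80:480] for x in a]))
print(robot.get_state()["time_s"],robot.get_state()["joints"])
```

```text
5.5167 [-0.3534 -0.2045  2.0028 -0.0001  1.3433 -0.6382]
```

View pics/mb.png

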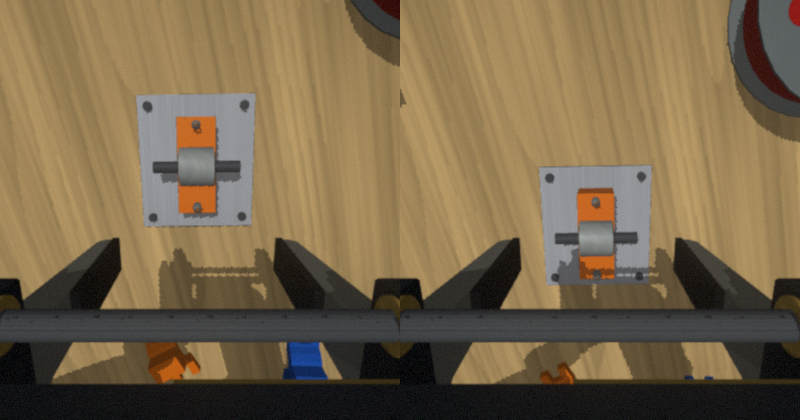

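View pics/mc.png

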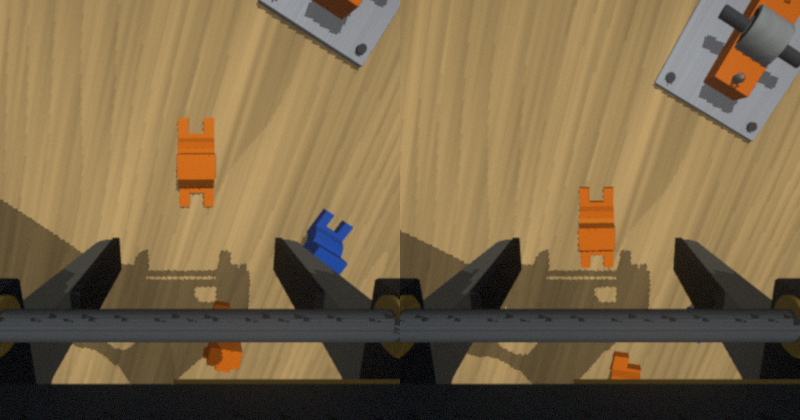

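The block is upright in both wrist views: orange top at about cols 257–296, rows 116–213 in A, shifted 72 rows lower in B. The slotted cap is at about cols 257–296, rows 117–207 in A and rows 187–269 in B, with its slots visible. The yaw guesses look good. I'll enlarge the crops to pick features.

Run:
```python
from h import *
out=[]
for n,(r0) in (("bA",105),("bB",175),("cA",105),("cB",175)):
    c=load(n)["img"][r0:r0+120,247:307]; c=cv2.resize(c,(195,600*1),interpolation=cv2.INTER_NEAREST) if 0 else cv2.resize(c,None,fx=3.3,fy=4.9,interpolation=cv2.INTER_NEAREST)
    for r in range(0,120,10): cv2.putText(c,str(r0+r),(0,int(r*4.9)+6),0,.35,(255,255,255),1); cv2.line(c,(22,int(r*4.9)),(30,int(r*4.9)),(255,255,255),1)
    out.append(c)
cv2.imwrite("pics/z.png",np.hstack(out))
for n,r0 in (("bA",105),("bB",175),("cA",105),("cB",175)):
    m=orange(load(n)["img"])[r0:r0+115,247:307]
    print(n,[(r0+i,*(247+np.flatnonzero(m[i])[[0,-1]])) for i in range(0,115,4) if m[i].any()])
    img=load(n)["img"]; print([int(x) for x in img[r0:r0+115,270:284,2].mean(1)])
```

```text
bA [(117, np.int64(274), np.int64(294)), (121, np.int64(257), np.int64(294)), (125, np.int64(257), np.int64(294)), (129, np.int64(257), np.int64(294)), (133, np.int64(257), np.int64(294)), (137, np.int64(257), np.int64(294)), (141, np.int64(258), np.int64(294)), (145, np.int64(258), np.int64(294)), (185, np.int64(294), np.int64(294)), (189, np.int64(259), np.int64(294)), (193, np.int64(259), np.int64(294)), (197, np.int64(259), np.int64(294)), (201, np.int64(259), np.int64(294)), (205, np.int64(260), np.int64(294)), (209, np.int64(260), np.int64(294))]
[145, 145, 145, 146, 146, 145, 145, 145, 145, 144, 148, 170, 192, 197, 191, 173, 152, 144, 140, 134, 129, 127, 127, 139, 156, 165, 162, 164, 179, 193, 197, 197, 198, 198, 198, 199, 198, 198, 198, 198, 197, 180, 136, 104, 108, 113, 118, 121, 125, 127, 129, 130, 132, 135, 138, 140, 143, 143, 143, 142, 141, 141, 137, 134, 131, 129, 126, 123, 121, 118, 116, 112, 109, 105, 101, 96, 92, 86, 79, 73, 94, 153, 189, 195, 195, 196, 196, 196, 196, 197, 196, 195, 196, 195, 196, 195, 192, 175, 151, 141, 138, 135, 135, 131, 132, 136, 135, 126, 103, 9
[... 3086 characters left out ...]
.int64(292)), (255, np.int64(261), np.int64(292)), (259, np.int64(261), np.int64(292)), (263, np.int64(261), np.int64(292))]
[164, 164, 164, 164, 163, 163, 164, 164, 163, 163, 163, 162, 162, 162, 161, 160, 160, 161, 163, 164, 161, 160, 160, 161, 161, 146, 139, 172, 194, 197, 194, 183, 173, 171, 173, 176, 186, 192, 193, 193, 194, 193, 194, 197, 201, 201, 199, 181, 147, 125, 122, 124, 132, 169, 193, 196, 197, 198, 197, 197, 197, 198, 197, 196, 197, 196, 196, 196, 196, 196, 195, 196, 196, 194, 184, 149, 158, 189, 195, 186, 176, 172, 171, 174, 175, 176, 174, 173, 172, 173, 174, 176, 175, 174, 167, 146, 118, 107, 105, 104, 110, 136, 160, 159, 131, 105, 101, 100, 101, 100, 100, 105, 121, 137, 145]
```

View pics/z.png

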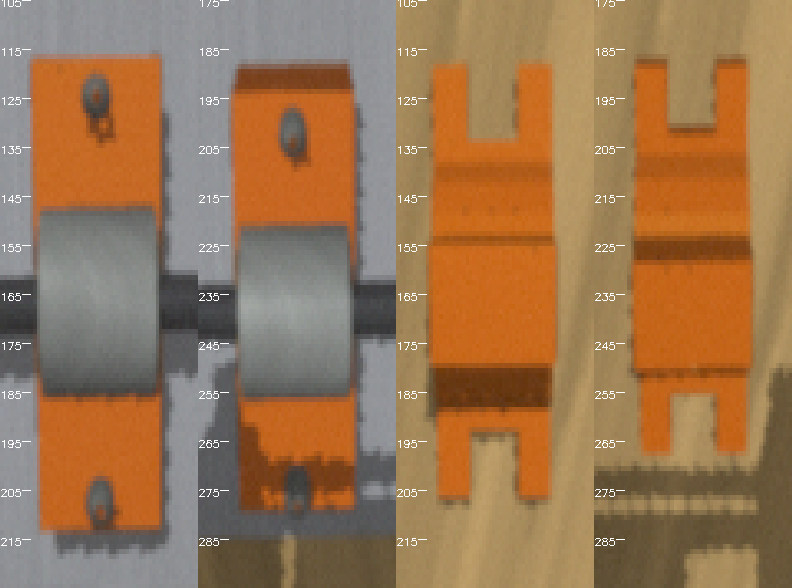

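The enlarged crops show the edges clearly: block top face at rows ~116.5–213 (A) and 193–279 (B), and cap grip top at rows ~154–179 (A) and 228–249.5 (B), with ear tips at 118 and 207 (A) and 187 and 268 (B). Next I triangulate the corners.

Run:
```python
from h import *
np.set_printoptions(precision=4,suppress=True)
def do(nm,A,B):
    fa,fb=load(nm+"A"),load(nm+"B"); P=[]
    for a,b in zip(A,B):
        p,e=tri([(fa,a),(fb,b)]); P.append(p); print(nm,p,"miss",round(e,4))
    z=np.mean([p[2] for p in P])
    for f,X in ((fa,A),(fb,B)):   # both views at the mean height
        q=np.array([onplane(f,x,z) for x in X]); c=q.mean(0)
        ly=(q[0]+q[1]-q[2]-q[3])/2; lx=(q[0]-q[1]+q[3]-q[2])/2
        print("  c",c,"size",np.linalg.norm(lx),np.linalg.norm(ly),"ang y",np.degrees(np.arctan2(ly[1],ly[0]))-90,"ang x",np.degrees(np.arctan2(lx[1],lx[0])))
# order: TL,TR,BR,BL in image
do("b",[(256.4,117),(295,116),(294.7,212.6),(259.7,212.8)],[(257.6,193),(293.4,193.2),(293.3,278.7),(259.7,278.5)])
do("c",[(256.5,153.6),(294.6,153.6),(294.6,179),(256.5,179)],[(258.2,227.8),(294.5,227.8),(294.5,249.6),(258.5,249.6)])
t=load("t1")
print("top cap",onplane(t,(293.5,260.9),.02))
# cap ear tip outer corners (z about .010)
do("c",[(257.6,118),(293.6,118),(292.6,206.8),(259.6,206.8)],[(259,187),(292,187),(292.6,267.7),(260.6,267.7)])
```

```text
b [0.529  0.2148 0.0372] miss 0.0003
b [0.5667 0.2068 0.0424] miss 0.0
b [0.5451 0.1095 0.042 ] miss 0.0001
b [0.5077 0.1174 0.0396] miss 0.0004
  c [0.5373 0.162  0.0403] size 0.038327289036256006 0.09977038890256791 ang y -12.25831791206241 ang x 167.73770537328227
  c [0.5372 0.162  0.0403] size 0.03839843006832324 0.09999604257267035 ang y -12.69480822131328 ang x 166.33854768290286
c [ 0.4216 -0.0655  0.0475] miss 0.0
c [ 0.4587 -0.0545  0.048 ] miss 0.0003
c [ 0.4666 -0.0795  0.0449] miss 0.0002
c [ 0.4286 -0.0908  0.0445] miss 0.0002
  c [ 0.4437 -0.0726  0.0462] size 0.039011474334965164 0.025886402712616753 ang y 16.3576712639735 ang x -163.58530937489866
  c [ 0.4441 -0.0725  0.0462] size 0.039362335944204095 0.025126363415396865 ang y 16.63004008582324 ang x -163.7427142927398
top cap [ 0.4434 -0.0732  0.02  ]
c [ 0.4104 -0.031   0.0021] miss 0.0
c [ 0.4485 -0.0198  0.0027] miss 0.0006
c [ 0.4777 -0.1165  0.009 ] miss 0.0002
c [ 0.4398 -0.1278  0.0085] miss 0.0003
  c [ 0.4444 -0.0741  0.0056] size 0.0397661321160429 0.10171374616678319 ang y 16.696870179130016 ang x -163.58465942599787
  c [ 0.4441 -0.0742  0.0056] size 0.03961042161388616 0.10314520347609252 ang y 16.984938081248757 ang x -163.74048083185178
```

Measured heights agree with the text: block top 40 mm, cap top 46 mm. The cap is at (0.444, -0.073), yaw 16.5°. The block is at (0.5373, 0.162), yaw -12.6°. Next: grasp the cap, carry it and hold above the block for a check.

Run:
```python
from h import *
np.set_printoptions(precision=4,suppress=True)
pi=np.pi; h=.020
yc=pi/2+np.radians(16.5); yb=pi/2-np.radians(12.6)
c=[.444,-.073]; b=[.5373,.162]
def rep(t):
    s=robot.get_state(); print(t,round(s["time_s"],2),s["tool_pos"],s["force"],s["ft_torque"],s["opening"],s["grip_force"])
robot.movep([*c,.12],[pi,0,yc]); robot.move_l([*c,h],v=.1); rep("down")
robot.set_gripper(0.2,squeeze=25); rep("grip")
robot.move_l([*c,.15],v=.12); rep("lift")
robot.movep([*b,.15],[pi,0,yb]); robot.move_l([*b,.042+h+.03],v=.1); robot.wait(.2); rep("above")
w=shot("wrist","d"); t=shot("top","t2"); s=shot("scene","s2")
cv2.imwrite("pics/e.png",np.hstack([cv2.resize(w["img"][100:300,180:380],(400,400)),cv2.resize(s["img"][130:290,310:470],(400,400))]))
```

```text
down 7.09 [ 0.4446 -0.0732  0.0207] [ 0.149  -0.0173 -0.0986] [-0.069   0.0491  0.0077] 1.0012890123412492 0.0
grip 7.92 [ 0.444 -0.073  0.02 ] [-0.0734  0.2843 -0.4569] [-0.0383  0.1325 -0.007 ] 0.4353941488405412 24.991718491364736
lift 9.16 [ 0.4434 -0.0727  0.1491] [-0.4002  0.2881 -1.7343] [-0.0315  0.0646  0.0282] 0.4340176586345117 24.991713874333072
above 11.08 [0.538  0.1621 0.0929] [ 0.1224 -0.1881 -0.8108] [-0.051   0.0416 -0.0017] 0.43717363654535973 24.991692668336327
```

View pics/e.png

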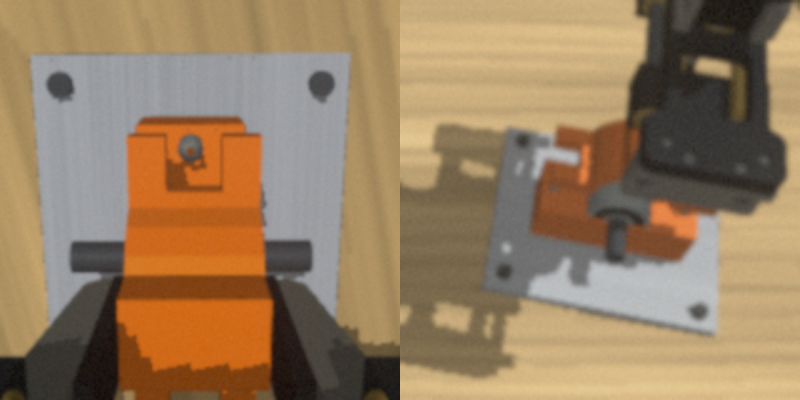

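The wrist crop shows the peg at (190,150) inside the slot (167–222), with the block about 1 mm to the left. The cap is held squarely. I'll apply that small correction and lower the cap while watching the force.

Run:
```python
from h import *
np.set_printoptions(precision=4,suppress=True)
pi=np.pi; h=.020; yb=pi/2-np.radians(12.1); b=[.5364,.1622]
def rep(t):
    s=robot.get_state(); print(t,round(s["time_s"],2),s["tool_pos"],s["force"],s["opening"]); return s
f0=None
for dz in [.030,.022,.016,.012,.009,.007,.005,.004,.003,.002,.001,0,-.001,-.002]:
    robot.move_l([*b,.042+h+dz],[pi,0,yb],v=.04); robot.wait(.1); s=rep(dz)
    f0=s["force"] if f0 is None else f0
    d=s["force"]-f0
    if d[2]>6 or np.hypot(*d[:2])>8: print("contact"); break
w=shot("wrist","g"); s=shot("scene","s3")
cv2.imwrite("pics/i.png",np.hstack([cv2.resize(w["img"][100:300,180:380],(400,400)),cv2.resize(s["img"][130:290,310:470],(400,400))]))
```

```text
0.03 11.58 [0.5363 0.1622 0.092 ] [-0.0264 -0.5748 -1.4331] 0.4341981706054636
0.022 12.03 [0.5364 0.1622 0.0839] [-0.4696  0.3192 -0.1207] 0.43422742311380763
0.016 12.43 [0.5364 0.1622 0.078 ] [ 0.8786 -0.221  -0.8163] 0.4346256959805411
0.012 12.78 [0.5364 0.1622 0.0739] [ 0.4277 -0.7613 -1.9425] 0.4342597248315777
0.009 13.13 [0.5364 0.1622 0.071 ] [-0.3334 -0.2265 -0.7064] 0.4346613498612429
0.007 13.48 [0.5364 0.1622 0.069 ] [-0.5688 -0.8368 -2.1641] 0.43393671051962907
0.005 13.83 [0.5364 0.1622 0.0669] [ 0.0168  0.89   -1.8543] 0.4350123340726917
0.004 14.18 [0.5364 0.1622 0.066 ] [ 0.552  -0.4091 -1.8927] 0.4394231939923985
0.003 14.53 [0.5364 0.1622 0.065 ] [ 0.8558 -0.7948 -1.0665] 0.433062369284342
0.002 14.88 [0.5364 0.1622 0.064 ] [ 0.2295  0.2536 -1.3311] 0.4322322412555279
0.001 15.23 [0.5364 0.1622 0.063 ] [-0.2159  0.0864 -1.066 ] 0.43151403111907116
0 15.58 [0.5365 0.1622 0.062 ] [-0.1058  0.6725 -0.9334] 0.434242025434801
-0.001 15.93 [0.5365 0.1622 0.062 ] [-2.8699 -0.3715  5.908 ] 0.4320441457967624
contact
```

Contact came exactly at the home height, with no jam on the way down. I'll release, retreat and verify.

Run:
```python
from h import *
pi=np.pi; yb=pi/2-np.radians(12.1); b=np.array([.5364,.1622])
robot.move_l([*b,.062]); robot.set_gripper(.75); robot.move_l([*b,.19],v=.12)
tx=np.array([np.cos(yb),np.sin(yb)])
robot.move_l([*(b-.035*tx),.19],v=.15); robot.wait(.2); w=shot("wrist","k1")
robot.move_l([*(b+.045*tx),.19],v=.2); robot.wait(.2); w2=shot("wrist","k2"); s=shot("scene","s4")
st=robot.get_state(); print(st["time_s"],st["opening"],st["force"])
cv2.imwrite("pics/n.png",np.hstack([cv2.resize(x["img"][r:r+150,c:c+100],(260,390),interpolation=cv2.INTER_NEAREST) for x,r,c in ((w,90,227),(w2,160,227),(s,140,345))]))
```

```text
19.575 0.748755954918855 [0.25736698 0.76430138 0.25320003]
```

View pics/n.png

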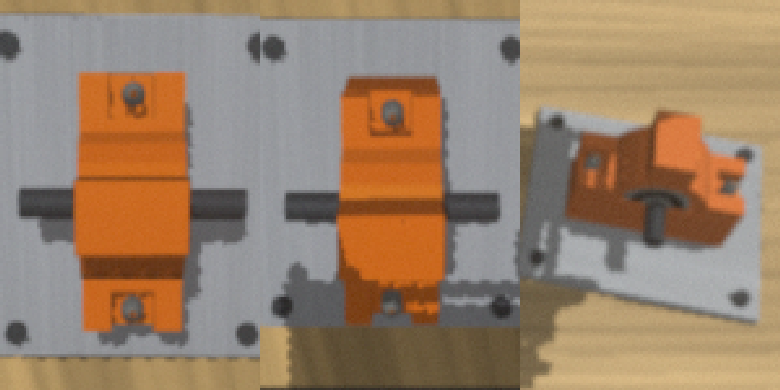

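The cap sits flush, with both pegs inside the slots (peg at (133,95) in the first crop) and the bearing under the arch. The gripper is clear, so I'm handing it in.

```bash
python3 -c "
from rig import robot
print(robot.close_job())"
```

```text
the job is handed in; nothing more can be done
None
```

The slotted orange cap is fully home on the block and released, the other two caps were not touched, and the job was handed in at about 20 s of the 42 s allowed; no verdict came back.

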